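Wedge the glue press tight

ROBOT

A 6-joint arm with a two-finger parallel gripper is mounted at the origin on the work surface. World frame = base frame: x ahead of the robot, y to its left, z up, the work surface at z = 0. Lengths are in mm, angles in rad, forces in N, time in s.
With the tool pointing down it reaches from about 250 to 725 mm from the base axis. Payload 9.7 kg.
Tool frame: the origin (TCP) lies at the very end of the fingers, on their centre line; the grasp point (between the pads) lies 19 mm behind it; z points along the fingers, y is the direction in which the jaws open and shut (so a half turn about z gives the same grasp; the last joint's range is limited). The gripper opens to 85 mm and grips with 20 to 120 N. Pads are 22 mm wide; open, the fingers measure 114 mm over their backs; the gripper's body (76 mm by 85 mm) begins 54 mm behind the grasp point. The pads swing forward as they close: fully open they stand 13 mm farther back than shut.
Start: joints at [1.256, 0.087, 0.176, 1.66, 0, 1.571], TCP at [170.292, 522.97, 231.284] pointing down, gripper open.
Joint ranges: [-3.13, 3.13], [-0.85, 1.81], [-1.15, 1.24], [-2.2, 2.28], [-1.44, 1.52], [-3.14, 3.14]. Speed limits (rad/s): [2.22, 2.22, 2.57, 3.14, 3.14, 3.14].

INTERFACE

Orientations are given as a unit quaternion [w, x, y, z].
In Python, from bench import read_state, read_camera, finish_job gives the robot as it stands.
- The arm moves only by the tool send_rows, never from a script. Its argument "moves" is a list of rows, each a list of 7 numbers: the shift along the tool's x, y, z in cm, then the turn, a rotation vector about the tool's x, y, z in degrees, then the gripper's target within -1 to 1 (fully open at 1, half-way at 0, shut at -1). A call has exactly 5 rows; each row shifts and turns the commanded pose from where the row before left it, along the tool's axes as they then stand; what a row does not reach is not made up. A row lasts 1/10 s, in which the tool goes at most 50 mm and 8.59 degrees, less where a joint would pass 70% of its speed; a pose out of reach is approached as far as the arm can. A call with a gripper value outside its range is refused whole. The fingers move at their own pace and stop on an object; "newtons" is the grip in N (left out, the last holds). Time passes only in rows, so rows that do not move let the fingers close, or fill a call up. It gives the time, the measured TCP pose, the force and the opening at its end, in the units of the state.
- read_state(): the state, without advancing time (a new reading comes with each control period).
- read_camera(name): name is "scene" or "top"; returns a dict with "pixels" (384x512x3 uint8, red, green, blue), "K" (3x3 intrinsics, pixels), "distortion" ([k1, k2, p1, p2, k3] as OpenCV has them; the pictures are not rectified), "origin" and "attitude" of the camera in the world. Camera axes: x right, y up, looking along -z (the intrinsics and any distortion apply to the point x, -y, -z); pixel columns grow to the right and rows downward; lengths in mm; the calibration is good to about 2 mm. A picture is of the moment at which its call begins. There is no depth.
- finish_job(): hands the job in, once; it reports no verdict.
The state is a dict: "time_s": time; "qpos": joint angles; "joint_vel": joint speeds; "joint_torque": joint torques, N m; "ee_pos": TCP position; "ee_rot": TCP orientation; "ft_force": force on the tool from outside, world axes, zero at the start; "moment": the same for the moment, N m; "gripper_width": opening from 0.0 (shut) to 1.0 (fully open).
Only numpy, scipy, OpenCV 4.12 (cv2) and the standard library are available. Lean on these libraries where they do the work, as an engineer would, in place of code of your own. Each camera call takes 0.05 s, during which the arm holds its last target. There are 200 camera calls.

TASK

A painting panel is being glued up in the little timber press. Take the big wooden wedge, lay it flat on the panel and slide it, thin end first, under the near edge of the beam about midway between its posts, then push it in until it jams tight: a firm thumb push of roughly 20 N; much more than 25 N, or leaning hard on it, crushes the glue-up. Let go of it and leave it jammed there; leave the small wedge, mug and brush can alone.

Things in the scene. Friction and masses are not known exactly. Their poses are not given: they have to be found in the camera images.
- wedge_center (a point): The big pale wooden wedge, loose on the table left or right of the press, 0.06 to 0.13 kg: 160 mm long (its x), 40 mm wide (y), 4 mm thick at the thin end (+x), 26 mm at the thick end (-x); flat underside, upright sides, top sloping evenly, 1 in 7.3. This point: middle of its length and width, 13 mm above its underside.
- wedge_tip (a point): The foot of the big wedge's thin end: middle of its width, on the underside (80 mm along +x from the middle). Same axes as the wedge.
- wedge_heel (a point): The foot of the big wedge's thick end: middle of its width, on the underside (80 mm along -x from the middle). Same axes as the wedge.
- beam_edge (a point): Middle of the near lower edge of the press beam, a dark timber bar 260 mm long, 40 mm deep, 30 mm high. x is level and points away from the robot, straight under the beam (the pushing direction); y along the beam; z up. The edge is 48 mm above the table. Posts near the beam's ends (204 mm clear between them) rise to 98 mm. The press base, 260 mm wide and 18 mm high, starts 170 mm before this point.
- beam: The beam; origin at beam_edge. Under it lies the fixed flat panel, 150 mm wide, from 150 mm before the edge to 100 mm beyond. The panel's thickness varies and is not measured: its top is 29 to 39 mm above the table, so the gap is 9 to 19 mm; feel for it. The beam weighs 2.5 N and then resists about 30 N per mm of lift. Beam and panel are slippery (friction 0.3 to 0.5), yet the wedge stays jammed.
- small_wedge: A smaller wooden wedge, 75 mm long, 26 mm wide, 8 mm at the thick end; too thin for this press. Loose on the table on the other side of the press from the big one; origin in the middle of its underside. Leave it alone.
- mug: Blue ceramic mug, 80 mm across, 95 mm high, beside the press; origin at the middle of its underside.
- brush_can: Metal can of paint brushes, 72 mm across, 100 mm high with brushes up to 210 mm, beside the press; origin at the middle of its underside.
Not all that is in view belongs to the job. Of the things that look like the part that bears wedge_center, the smallest one is meant.

How it is judged:
By the outcome, as a careful person would: the job done as asked, in the order asked, and still so for the second after the job is handed in, with the robot touching nothing.
It also fails if it takes over 61 s, if anything falls off the work surface, if the arm or the gripper's body presses on something with over 40 N, if the wrist force passes 120 N, or if a joint passes its speed limit or range.

## Working session

There is one attempt and no reset: what is moved stays moved. The work goes in short steps, Python scripts to look and compute and a tool call to move; the robot and the scene stay as the last step left them, time stands still between calls to the robot, and variables do not carry over. Pictures are saved under pics/ and viewed, about 8 in all and at most 12, crops included, and the job is handed in when it is done.

Besides the shell and the picture viewer there is one more tool, called after "Request:" as name([rows], argument=value, ...), one row to a line, values as JSON. send_rows: Moves the arm, as the interface text tells. Its arguments: {"type":"object","properties":{"moves":{"type":"array","items":{"type":"array","items":{"type":"number"}}},"newtons":{"type":"number"}},"required":["moves"]}

```bash
mkdir -p pics; ls
python3 - <<'E'
from bench import *
import cv2
print(read_state())
for n in("scene","top"):
    c=read_camera(n);cv2.imwrite(f"pics/{n}0.png",c["pixels"][:,:,::-1]);print(n,c["K"],c["distortion"],c["origin"],c["attitude"])
E
```

```text
pics
{'time_s': 0.0, 'qpos': array([ 1.25600015e+00,  8.74668273e-02,  1.75146466e-01,  1.65979750e+00,
       -9.66486280e-06,  1.57078055e+00]), 'joint_vel': array([-0.00109114, -0.00236885,  0.00205096, -0.00077682,  0.00232698,
       -0.00057029]), 'joint_torque': array([-2.35422296e-03, -5.20396113e+01,  4.64800394e+01,  1.66709803e-02,
       -3.58366162e-05, -1.49655716e-05]), 'ee_pos': array([170.22589933, 522.75940293, 230.58568399]), 'ee_rot': array([-9.88073136e-05,  1.56741164e-01,  9.87639494e-01, -6.53357470e-04]), 'ft_force': array([-0.4250532 , -0.15169645,  0.17170204]), 'moment': array([ 0.02007291, -0.00181481,  0.0269561 ]), 'gripper_width': 1.0031819245246008}
scene [[351.06150491   0.         255.7073621 ]
 [  0.         351.06150491 188.5906295 ]
 [  0.           0.           1.        ]] [-0.03113276  0.          0.          0.          0.        ] [981.79145978 159.63810177 959.34268259] [0.50476664 0.14751975 0.24572731 0.81428905]
top [[483.35915752   0.         259.59744098]
 [  0.         483.35915752 183.64356516]
 [  0.           0.           1.        ]] [-0.04122085  0.          0.          0.          0.        ] [ 118.1355857  -114.39920402 1755.02603552] [-0.69760858 -0.07407128  0.06700587  0.70948286]
```

View pics/scene0.png

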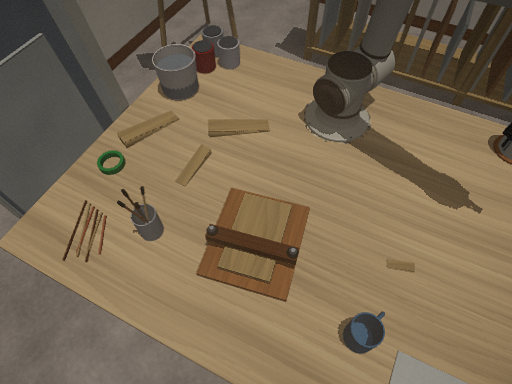

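View pics/top0.png

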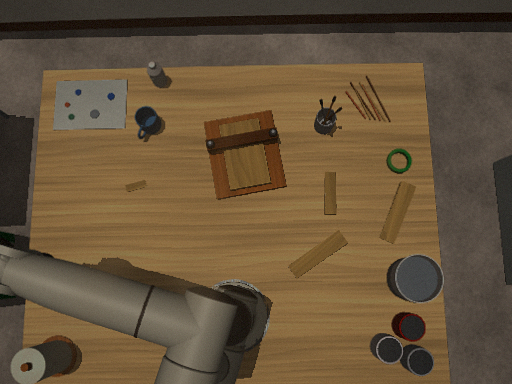

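The scene view shows three pale wedge-shaped pieces right of the press: (193,165), (238,127) and (148,127). In the top view they are at (330,193), (318,254) and (397,212). The small wedge is on the left, at (400,265) in the scene view and (136,186) in the top view. The smallest of the three is the one at top (330,193), so I'll check it in a crop.

```bash
cat > h.py <<'E'
import numpy as np, cv2
from bench import *
from scipy.spatial.transform import Rotation as R
def rot(q): return R.from_quat([q[1],q[2],q[3],q[0]])
def cast(c,px,z):
    u=cv2.undistortPoints(np.array(px,float).reshape(-1,1,2),c["K"],np.array(c["distortion"])).reshape(-1,2)
    d=rot(c["attitude"]).apply(np.c_[u[:,0],-u[:,1],-np.ones(len(u))]); o=np.array(c["origin"])
    return o+d*((z-o[2])/d[:,2])[:,None]
def proj(c,P):
    p=rot(c["attitude"]).inv().apply(np.atleast_2d(P)-np.array(c["origin"]))
    return cv2.projectPoints(np.c_[p[:,0],-p[:,1],-p[:,2]],np.zeros(3),np.zeros(3),c["K"],np.array(c["distortion"]))[0].reshape(-1,2)
E
python3 - <<'E'
from h import *
t=cv2.imread("pics/top0.png");s=cv2.imread("pics/scene0.png")
a=cv2.resize(t[160:225,300:365],(390,390),interpolation=cv2.INTER_CUBIC)
b=cv2.resize(s[135:200,165:230],(390,390),interpolation=cv2.INTER_CUBIC)
e=cv2.resize(t[100:205,195:295],None,fx=2,fy=2)
cv2.imwrite("pics/crop1.png",np.hstack([a,b]))
cc=read_camera("top")
for n,p in dict(a=(330,193),b=(318,254),c=(397,212),small=(136,186),mug=(148,121),can=(325,122)).items(): print(n,cast(cc,[p],10)[0].round())
# press corners, rough
print(cast(cc,[(204,122),(272,111),(286,187),(217,199)],18).round())
print("beam",cast(cc,[(207,143),(277,127),(210,153),(279,137)],78).round())
E
```

```text
a [ 432. -357.   10.]
b [ 211. -305.   10.]
c [ 357. -598.   10.]
small [471. 358.  10.]
mug [723. 321.  10.]
can [ 705. -351.   10.]
[[ 711.  106.   18.]
 [ 750. -151.   18.]
 [ 456. -196.   18.]
 [ 416.   57.   18.]]
beam [[ 611.   87.   78.]
 [ 666. -167.   78.]
 [ 573.   76.   78.]
 [ 629. -173.   78.]]
```

View pics/crop1.png

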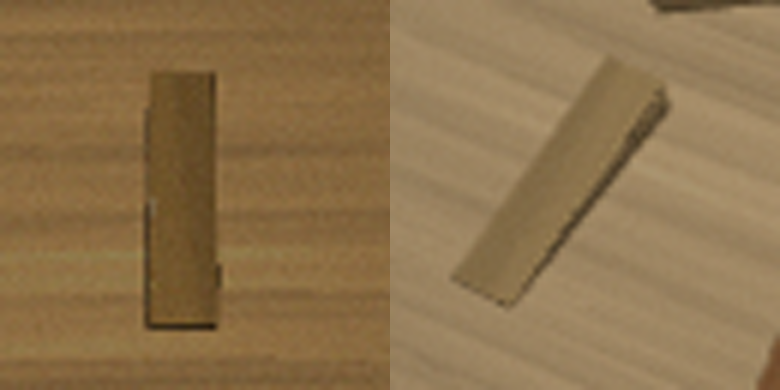

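The crop agrees with the description: a narrow wedge, thick end towards the robot (-x) with its dark end face visible in the top view, thin end at +x. Next I measure it and the press.

Run:
```python
from h import *
t=cv2.imread("pics/top0.png");s=cv2.imread("pics/scene0.png")
a=cv2.resize(t[100:205,195:295],(400,420),interpolation=cv2.INTER_CUBIC)
b=cv2.resize(s[195:300,195:295+20],(400,350),interpolation=cv2.INTER_CUBIC)
b=cv2.copyMakeBorder(cv2.resize(s[190:300,195:315],(400,367),interpolation=cv2.INTER_CUBIC),0,53,0,0,cv2.BORDER_CONSTANT)
cv2.imwrite("pics/crop2.png",np.hstack([a,b]))
cc=read_camera("top");sc=read_camera("scene")
f=lambda L:[(300+x/6-.5,160+y/6-.5) for x,y in L]
print("tip top",cast(cc,f([(152,72),(214,72)]),4).round(1),"heel top",cast(cc,f([(148,323),(216,323)]),26).round(1),"heel foot",cast(cc,f([(148,329),(216,329)]),0).round(1))
g=lambda L:[(165+(x-390)/6-.5,135+y/6-.5) for x,y in L]
print("scene tip",cast(sc,g([(450,278),(510,307)]),4).round(1),"heel top",cast(sc,g([(612,57),(667,87)]),26).round(1))
```

```text
tip top [[ 514.6 -342.5    4. ]
 [ 513.9 -380.9    4. ]] heel top [[ 355.2 -330.7   26. ]
 [ 354.4 -371.5   26. ]] heel foot [[ 355.1 -333.8    0. ]
 [ 354.3 -375.2    0. ]]
scene tip [[ 515.2 -383.     4. ]
 [ 516.7 -342.5    4. ]] heel top [[ 353.7 -373.2   26. ]
 [ 359.1 -333.    26. ]]
```

View pics/crop2.png

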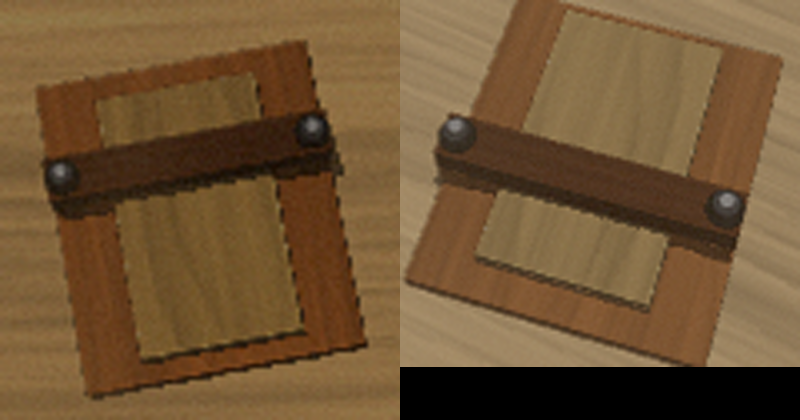

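Run:
```python
from h import *
cc=read_camera("top");sc=read_camera("scene")
f=lambda L:[(195+x/4-.5,100+y/4-.5) for x,y in L]
g=lambda L:[(195+(x-400)*.3-.5,190+y*.3-.5) for x,y in L]
def line(n,p):
    d=p[1]-p[0]; print(n,p[:,:2].round(0).tolist(),"len",np.hypot(*d[:2]).round(0),"mid",p.mean(0)[:2].round(1),"yaw",np.degrees(np.arctan2(d[1],d[0])).round(1))
line("base near",cast(cc,f([(366,346),(92,398)]),18))
line("base far",cast(cc,f([(306,40),(38,88)]),18))
line("base left",cast(cc,f([(92,398),(38,88)]),18))
line("base right",cast(cc,f([(366,346),(306,40)]),18))
line("panel near",cast(cc,f([(303,332),(142,360)]),34))
line("panel far",cast(cc,f([(252,73),(98,100)]),34))
line("caps top",cast(cc,f([(312,127),(61,174)]),98))
line("caps scene",cast(sc,g([(457,128),(725,203)]),98))
line("beam near top scene",cast(sc,g([(447,114),(747,192)]),78))
line("beam near lower edge top",cast(cc,f([(334,168),(58,215)]),48))
line("base near scene? far edge",cast(sc,g([(405,282),(705,366)]),18))
```

```text
base near [[460.0, -196.0], [416.0, 55.0]] len 255.0 mid [437.7 -70.8] yaw 99.9
base far [[756.0, -147.0], [713.0, 106.0]] len 257.0 mid [734.5 -20.5] yaw 99.5
base left [[416.0, 55.0], [713.0, 106.0]] len 302.0 mid [564.5  80.5] yaw 9.8
base right [[460.0, -196.0], [756.0, -147.0]] len 300.0 mid [ 607.7 -171.8] yaw 9.4
panel near [[470.0, -139.0], [447.0, 8.0]] len 148.0 mid [458.8 -65.4] yaw 99.0
panel far [[718.0, -96.0], [695.0, 48.0]] len 146.0 mid [706.6 -23.9] yaw 99.3
caps top [[644.0, -150.0], [605.0, 75.0]] len 228.0 mid [624.6 -37.3] yaw 99.9
caps scene [[647.0, -150.0], [610.0, 73.0]] len 226.0 mid [628.8 -38.4] yaw 99.4
beam near top scene [[632.0, -172.0], [585.0, 84.0]] len 259.0 mid [608.4 -44. ] yaw 100.4
beam near lower edge top [[621.0, -170.0], [581.0, 83.0]] len 256.0 mid [600.6 -43.4] yaw 98.9
base near scene? far edge [[759.0, -145.0], [712.0, 107.0]] len 256.0 mid [735.4 -19.2] yaw 100.7
```

Measured positions:
- **Wedge:** centre about (435,-358), yaw -3.4°. It measures 160 x 40 mm, as it should.
- **Press:** yaw 9.6°, beam_edge about (606,-41.5). Three separate estimates agree within 2 mm.

I'll move to above the heel end of the wedge.

Request:
send_rows([
  [0, 0, 0, 0, 0, -7.3, 1],
  [0, 0, 0, 0, 0, -7.3, 1],
  [-2.3, -3.7, 0, 0, 0, 0, 1],
  [-2.3, -3.7, 0, 0, 0, 0, 1],
  [-2.3, -3.7, 0, 0, 0, 0, 1],
])

```text
time_s: 0.85
ee_pos: [232.8, 406.8, 231.0]
ee_rot: [0.0, 0.029, 1.0, -0.0]
ft_force: [0.5, 0.0, 0.8]
gripper_width: 0.998
```

Request:
send_rows([
  [-2.3, -3.7, 0, 0, 0, 0, 1],
  [-2.3, -3.7, 0, 0, 0, 0, 1],
  [-2.3, -3.7, 0, 0, 0, 0, 1],
  [-2.3, -3.7, 0, 0, 0, 0, 1],
  [-2.3, -3.7, 0, 0, 0, 0, 1],
])

```text
time_s: 1.35
ee_pos: [336.6, 214.9, 231.5]
ee_rot: [0.0, 0.03, 1.0, 0.0]
ft_force: [0.6, 0.4, 0.7]
gripper_width: 0.999
```

Request:
send_rows([
  [-2.3, -3.7, 0, 0, 0, 0, 1],
  [-2.3, -3.7, 0, 0, 0, 0, 1],
  [-2.3, -3.7, 0, 0, 0, 0, 1],
  [0, -4, 0, 0, 0, 0, 1],
  [0, -4, 0, 0, 0, 0, 1],
])

```text
time_s: 1.85
ee_pos: [393.6, 20.0, 231.1]
ee_rot: [-0.0, 0.03, 1.0, -0.0]
ft_force: [1.2, -0.6, -0.0]
gripper_width: 1.0
```

Request:
send_rows([
  [0, -4.1, 0, 0, 0, 0, 1],
  [0, -4.1, 0, 0, 0, 0, 1],
  [0, -4.1, 0, 0, 0, 0, 1],
  [0, -4.1, 0, 0, 0, 0, 1],
  [0, -4.1, 0, 0, 0, 0, 1],
])

```text
time_s: 2.35
ee_pos: [380.9, -184.7, 231.5]
ee_rot: [0.0, 0.03, 1.0, -0.0]
ft_force: [0.9, 0.3, 0.6]
gripper_width: 1.004
```

Request:
send_rows([
  [0, -4.1, 0, 0, 0, 0, 1],
  [0, -4.1, 0, 0, 0, 0, 1],
  [0, -4.1, 0, 0, 0, 0, 1],
  [0, -4.1, 0, 0, 0, 0, 1],
  [0, 0, 0, 0, 0, 0, 1],
])

```text
time_s: 2.85
ee_pos: [370.8, -350.3, 230.1]
ee_rot: [-0.001, 0.032, 0.999, 0.0]
ft_force: [0.3, 1.2, 0.1]
gripper_width: 1.002
```

Request:
send_rows([
  [0, 0, 4, 0, 0, 0, 1],
  [0, 0, 4, 0, 0, 0, 1],
  [0, 0, 4, 0, 0, 0, 1],
  [0, 0, 2, 0, 0, 0, 1],
  [0, 0, 0, 0, 0, 0, 1],
])

```text
time_s: 3.35
ee_pos: [370.2, -345.0, 88.3]
ee_rot: [-0.002, 0.03, 1.0, 0.002]
ft_force: [0.0, 0.0, -0.0]
gripper_width: 1.001
```

Run:
```python
from h import *
for n,r in(("top",(150,240,280,370)),("scene",(90,205,130,250))):
    c=read_camera(n);cv2.imwrite(f"pics/{n}1.png",cv2.resize(c["pixels"][r[0]:r[1],r[2]:r[3],::-1],(390,370)))
cv2.imwrite("pics/c3.png",np.hstack([cv2.imread("pics/top1.png"),cv2.imread("pics/scene1.png")]))
s=read_state();print(s["ee_pos"],s["ft_force"],s["qpos"])
```

```text
[ 371.71145805 -346.45408199   92.16090785] [-0.00960224  0.39944587  0.7800916 ] [-7.50274299e-01 -2.08711874e-02 -2.03161831e-01  1.38814996e+00
  5.51665799e-05 -6.90591913e-01]
```

View pics/c3.png

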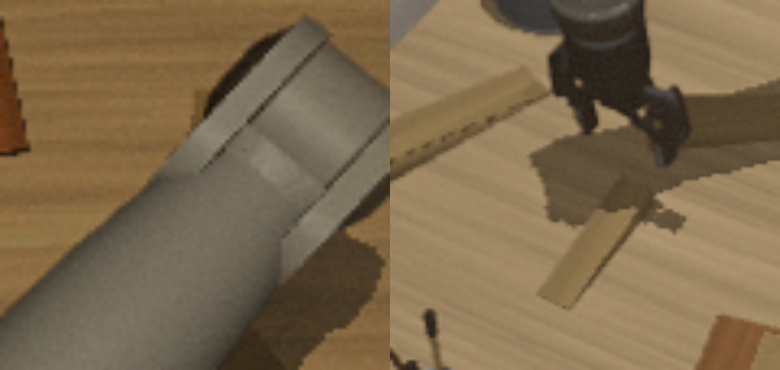

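The top view is hidden by the arm. The scene view shows the gripper above the wedge's heel end, with crop px (625,190) between the fingers. I'll shift by the remaining offset and go down.

Request:
send_rows([
  [-0.6, -0.7, 1, 0, 0, 0, 1],
  [0, 0, 3, 0, 0, 0, 1],
  [0, 0, 3, 0, 0, 0, 1],
  [0, 0, 1, 0, 0, 0, 1],
  [0, 0, 0, 0, 0, 0, 1],
])

```text
time_s: 3.95
ee_pos: [376.9, -353.9, 10.6]
ee_rot: [-0.001, 0.03, 1.0, 0.001]
ft_force: [0.4, -0.1, 0.2]
gripper_width: 0.998
```

Request:
send_rows([
  [0, 0, 0, 0, 0, 0, 1],
  [0, 0, 0, 0, 0, 0, 1],
  [0, 0, 0, 0, 0, 0, 1],
  [0, 0, 0, 0, 0, 0, 1],
  [0, 0, 0, 0, 0, 0, 1],
])

```text
time_s: 4.45
ee_pos: [377.3, -354.2, 11.7]
ee_rot: [0.0, 0.03, 1.0, -0.0]
ft_force: [0.4, 0.0, -0.5]
gripper_width: 1.0
```

Request:
send_rows([
  [0, 0, 1, 0, 0, 0, 1],
  [0, 0, 0, 0, 0, 0, 1],
  [0, 0, 0, 0, 0, 0, -1],
  [0, 0, 0, 0, 0, 0, -1],
  [0, 0, 0, 0, 0, 0, -1],
], newtons=50)

```text
time_s: 4.95
ee_pos: [377.1, -354.1, 1.4]
ee_rot: [0.0, 0.03, 1.0, -0.0]
ft_force: [0.7, -1.3, -1.0]
gripper_width: 0.511
```

Request:
send_rows([
  [0, 0, 0, 0, 0, 0, -1],
  [0, 0, 0, 0, 0, 0, -1],
  [0, 0, 0, 0, 0, 0, -1],
  [0, 0, 0, 0, 0, 0, -1],
  [0, 0, 0, 0, 0, 0, -1],
])

```text
time_s: 5.45
ee_pos: [377.4, -354.3, 1.8]
ee_rot: [0.0, 0.03, 1.0, -0.0]
ft_force: [-0.1, 0.2, 5.7]
gripper_width: 0.458
```

Request:
send_rows([
  [0, 0, 0, 0, 0, 0, -1],
  [0, 0, 0, 0, 0, 0, -1],
  [0, 0, -2, 0, 0, 0, -1],
  [0, 0, -2, 0, 0, 0, -1],
  [0, 0, -2, 0, 0, 0, -1],
])

```text
time_s: 5.95
ee_pos: [376.7, -353.6, 61.3]
ee_rot: [-0.001, 0.03, 1.0, 0.001]
ft_force: [1.4, -0.8, 0.3]
gripper_width: 0.458
```

Gripped: opening 0.458 is 39 mm, matching the 40 mm width. Now I lift, turn 13° and carry it to a spot about 15 mm short of the beam edge.

Request:
send_rows([
  [0, 0, -4, 0, 0, 0, -1],
  [0, 0, -4, 0, 0, 0, -1],
  [0, 0, 0, 0, 0, -4, -1],
  [0, 0, 0, 0, 0, -5, -1],
  [0, 0, 0, 0, 0, -4, -1],
])

```text
time_s: 6.45
ee_pos: [377.0, -353.9, 141.1]
ee_rot: [-0.0, -0.085, 0.996, 0.0]
ft_force: [-0.5, -0.0, -0.8]
gripper_width: 0.46
```

Request:
send_rows([
  [-1.5, 3.3, 0, 0, 0, 0, -1],
  [-1.5, 3.3, 0, 0, 0, 0, -1],
  [-1.5, 3.3, 0, 0, 0, 0, -1],
  [-1.5, 3.3, 0, 0, 0, 0, -1],
  [-1.5, 3.3, 0, 0, 0, 0, -1],
])

```text
time_s: 6.95
ee_pos: [423.5, -177.3, 140.8]
ee_rot: [-0.0, -0.083, 0.997, 0.0]
ft_force: [-0.0, -0.3, -0.7]
gripper_width: 0.458
```

Request:
send_rows([
  [-1.5, 3.3, 0, 0, 0, 0, -1],
  [-1.5, 3.3, 0, 0, 0, 0, -1],
  [-1.5, 3.3, 0, 0, 0, 0, -1],
  [0, 0, 0, 0, 0, 0, -1],
  [0, 0, 0, 0, 0, 0, -1],
])

```text
time_s: 7.45
ee_pos: [451.4, -73.1, 140.8]
ee_rot: [-0.0, -0.084, 0.996, 0.0]
ft_force: [0.4, 0.4, -1.9]
gripper_width: 0.453
```

Request:
send_rows([
  [0, 0, 0, 0, 0, 0, -1],
  [0, 0, 0, 0, 0, 0, -1],
  [0, 0, 0, 0, 0, 0, -1],
  [0, 0, 0, 0, 0, 0, -1],
  [0, 0, 0, 0, 0, 0, -1],
])

```text
time_s: 7.95
ee_pos: [451.5, -74.1, 141.3]
ee_rot: [0.0, -0.083, 0.997, -0.0]
ft_force: [-0.7, -0.1, -0.0]
gripper_width: 0.455
```

Run:
```python
from h import *
st=read_state();print(st["ee_pos"],st["ee_rot"],st["ft_force"])
sc=read_camera("scene");cv2.imwrite("pics/scene2.png",cv2.resize(sc["pixels"][150:310,170:350,::-1],(675,600),interpolation=cv2.INTER_CUBIC))
T=rot(st["ee_rot"]).as_matrix();p=st["ee_pos"]
tx,ty=T[:,0],T[:,1];z=p[2]-2
for a,b,h in((-138,20,4),(-138,-20,4),(22,20,26),(22,-20,26)):
    P=p+a*tx+b*ty;P[2]=z+h;q=proj(sc,P)[0];print(a,b,P.round(),((q-[170,150]+.5)*3.75).round())
```

```text
[451.51404029 -74.1147674  141.30875339] [ 2.47190861e-05 -8.29941268e-02  9.96550036e-01 -2.41749408e-05] [-0.65594549 -0.08941369 -0.00507213]
-138 20 [584. -32. 143.] [342. 260.]
-138 -20 [591. -71. 143.] [288. 245.]
22 20 [427. -58. 165.] [403.  66.]
22 -20 [433. -97. 165.] [352.  54.]
```

View pics/scene2.png

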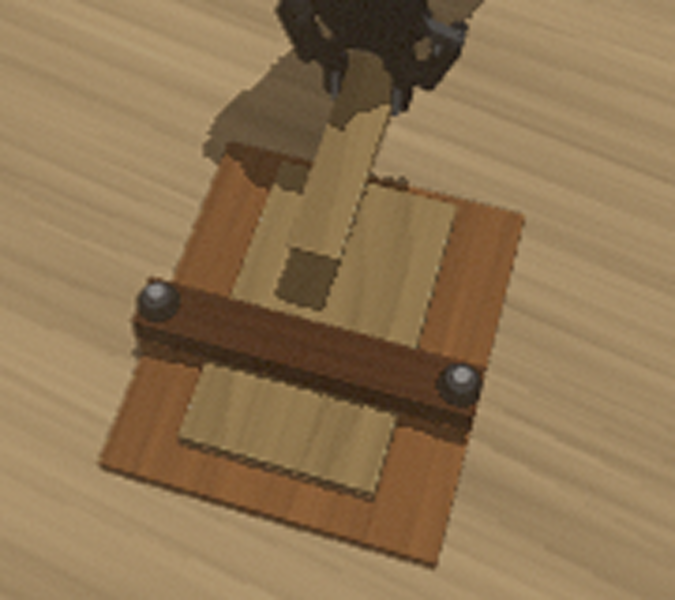

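The wedge is held level: the predicted tip corners (342,260) and (288,245) match the picture at about (340,260) and (290,247). I'll centre it and lower it.

Request:
send_rows([
  [-0.4, 0.6, 2, 0, 0, 0, -1],
  [0, 0, 3, 0, 0, 0, -1],
  [0, 0, 2.5, 0, 0, 0, -1],
  [0, 0, 1.5, 0, 0, 0, -1],
  [0, 0, 0, 0, 0, 0, -1],
])

```text
time_s: 8.5
ee_pos: [453.3, -67.0, 49.5]
ee_rot: [-0.002, -0.083, 0.997, 0.0]
ft_force: [-0.4, -0.9, -0.1]
gripper_width: 0.457
```

Request:
send_rows([
  [0, 0, 0, 0, 0, 0, -1],
  [0, 0, 0, 0, 0, 0, -1],
  [0, 0, 0, 0, 0, 0, -1],
  [0, 0, 0.2, 0, 0, 0, -1],
  [0, 0, 0.2, 0, 0, 0, -1],
])

```text
time_s: 9.0
ee_pos: [454.8, -67.2, 47.6]
ee_rot: [0.0, -0.083, 0.997, -0.0]
ft_force: [0.2, 0.1, -1.5]
gripper_width: 0.457
```

Request:
send_rows([
  [0, 0, 0.1, 0, 0, 0, -1],
  [0, 0, 0.1, 0, 0, 0, -1],
  [0, 0, 0.1, 0, 0, 0, -1],
  [0, 0, 0, 0, 0, 0, -1],
  [0, 0, 0, 0, 0, 0, -1],
])

```text
time_s: 9.5
ee_pos: [454.5, -67.2, 44.3]
ee_rot: [-0.0, -0.083, 0.997, 0.0]
ft_force: [-0.0, 0.0, -0.9]
gripper_width: 0.46
```

Request:
send_rows([
  [0, 0, 0.1, 0, 0, 0, -1],
  [0, 0, 0.1, 0, 0, 0, -1],
  [0, 0, 0, 0, 0, 0, -1],
  [0, 0, 0, 0, 0, 0, -1],
  [0, 0, 0, 0, 0, 0, -1],
])

```text
time_s: 10.0
ee_pos: [454.5, -67.2, 42.3]
ee_rot: [0.0, -0.083, 0.997, -0.0]
ft_force: [0.5, 0.2, -1.5]
gripper_width: 0.455
```

Request:
send_rows([
  [0, 0, 0.1, 0, 0, 0, -1],
  [0, 0, 0.05, 0, 0, 0, -1],
  [0, 0, 0, 0, 0, 0, -1],
  [0, 0, 0, 0, 0, 0, -1],
  [0, 0, 0, 0, 0, 0, -1],
])

```text
time_s: 10.5
ee_pos: [454.5, -67.2, 40.8]
ee_rot: [0.0, -0.083, 0.997, 0.0]
ft_force: [0.6, -0.3, -1.0]
gripper_width: 0.458
```

Request:
send_rows([
  [0, 0, 0.1, 0, 0, 0, -1],
  [0, 0, 0, 0, 0, 0, -1],
  [0, 0, 0, 0, 0, 0, -1],
  [0, 0, 0, 0, 0, 0, -1],
  [0, 0, 0, 0, 0, 0, -1],
])

```text
time_s: 11.0
ee_pos: [454.6, -67.2, 40.4]
ee_rot: [0.0, -0.083, 0.997, -0.0]
ft_force: [-2.4, 0.1, 4.9]
gripper_width: 0.453
```

Request:
send_rows([
  [0, 0, 0.1, 0, 0, 0, -1],
  [0, 0, 0, 0, 0, 0, -1],
  [0, 0, 0, 0, 0, 0, -1],
  [0, 0, 0, 0, 0, 0, -1],
  [0, 0, 0, 0, 0, 0, -1],
])

```text
time_s: 11.5
ee_pos: [454.6, -67.2, 40.3]
ee_rot: [0.0, -0.083, 0.997, -0.0]
ft_force: [-7.4, 0.6, 14.3]
gripper_width: 0.461
```

Request:
send_rows([
  [0, 0, 0.1, 0, 0, 0, -1],
  [0, 0, 0, 0, 0, 0, -1],
  [0, 0, 0, 0, 0, 0, -1],
  [0, 0, 0, 0, 0, 0, -1],
  [0, 0, 0, 0, 0, 0, -1],
])

```text
time_s: 12.0
ee_pos: [454.6, -67.2, 40.3]
ee_rot: [0.001, -0.083, 0.997, -0.0]
ft_force: [-10.9, 1.6, 23.9]
gripper_width: 0.457
```

The panel was felt at TCP z about 40.4, so its top is near 38.6 mm and the gap about 9.5 mm. The batched steps pressed a bit further than I meant (24 N down). I'll back off, open, and re-grip slightly higher with the wedge lying flat.

Request:
send_rows([
  [0, 0, -0.25, 0, 0, 0, -1],
  [0, 0, 0, 0, 0, 0, -1],
  [0, 0, 0, 0, 0, 0, 0.4],
  [0, 0, 0, 0, 0, 0, 0.4],
  [0, 0, -0.4, 0, 0, 0, 0.4],
])

```text
time_s: 12.5
ee_pos: [454.1, -67.1, 43.7]
ee_rot: [-0.001, -0.083, 0.997, 0.0]
ft_force: [-0.5, 0.7, -0.6]
gripper_width: 0.699
```

Request:
send_rows([
  [0, 0, 0, 0, 0, 0, 0.4],
  [0, 0, 0, 0, 0, 0, -1],
  [0, 0, 0, 0, 0, 0, -1],
  [0, 0, 0, 0, 0, 0, -1],
  [0, 0, 0, 0, 0, 0, -1],
], newtons=25)

```text
time_s: 13.0
ee_pos: [454.6, -67.2, 44.5]
ee_rot: [0.0, -0.083, 0.997, -0.0]
ft_force: [-1.3, -0.7, 3.5]
gripper_width: 0.463
```

Request:
send_rows([
  [0, 0, 0, 0, 0, 0, -1],
  [0, 0, 0, 0, 0, 0, -1],
  [0, 0, 0, 0, 0, 0, -1],
  [0, 0, 0, 0, 0, 0, -1],
  [0, 0, 0, 0, 0, 0, -1],
])

```text
time_s: 13.5
ee_pos: [454.6, -67.2, 44.5]
ee_rot: [0.0, -0.083, 0.997, -0.0]
ft_force: [-1.6, -0.8, 4.5]
gripper_width: 0.459
```

Request:
send_rows([
  [0, 0, -0.05, 0, 0, 0, -1],
  [-0.5, 0, 0, 0, 0, 0, -1],
  [-0.5, 0, 0, 0, 0, 0, -1],
  [-0.5, 0, 0, 0, 0, 0, -1],
  [0, 0, 0, 0, 0, 0, -1],
])

```text
time_s: 14.0
ee_pos: [470.0, -64.5, 44.5]
ee_rot: [0.0, -0.083, 0.997, 0.0]
ft_force: [0.2, 0.2, -0.0]
gripper_width: 0.464
```

Request:
send_rows([
  [-0.4, 0, 0, 0, 0, 0, -1],
  [-0.4, 0, 0, 0, 0, 0, -1],
  [-0.4, 0, 0, 0, 0, 0, -1],
  [0, 0, 0, 0, 0, 0, -1],
  [0, 0, 0, 0, 0, 0, -1],
])

```text
time_s: 14.5
ee_pos: [481.2, -62.6, 44.7]
ee_rot: [-0.0, -0.083, 0.997, 0.0]
ft_force: [0.8, 0.1, -0.4]
gripper_width: 0.466
```

Request:
send_rows([
  [-0.3, 0, 0, 0, 0, 0, -1],
  [-0.3, 0, 0, 0, 0, 0, -1],
  [-0.2, 0, 0, 0, 0, 0, -1],
  [0, 0, 0, 0, 0, 0, -1],
  [0, 0, 0, 0, 0, 0, -1],
])

```text
time_s: 15.0
ee_pos: [489.1, -61.3, 44.8]
ee_rot: [-0.0, -0.083, 0.997, 0.0]
ft_force: [0.3, 0.1, -0.7]
gripper_width: 0.459
```

Request:
send_rows([
  [-0.2, 0, 0, 0, 0, 0, -1],
  [-0.2, 0, 0, 0, 0, 0, -1],
  [-0.2, 0, 0, 0, 0, 0, -1],
  [0, 0, 0, 0, 0, 0, -1],
  [0, 0, 0, 0, 0, 0, -1],
])

```text
time_s: 15.5
ee_pos: [495.0, -60.3, 44.8]
ee_rot: [-0.0, -0.083, 0.997, 0.0]
ft_force: [-0.2, 0.2, -0.8]
gripper_width: 0.464
```

Request:
send_rows([
  [-0.2, 0, 0, 0, 0, 0, -1],
  [-0.2, 0, 0, 0, 0, 0, -1],
  [0, 0, 0, 0, 0, 0, -1],
  [0, 0, 0, 0, 0, 0, -1],
  [0, 0, 0, 0, 0, 0, -1],
])

```text
time_s: 16.0
ee_pos: [498.8, -59.7, 44.8]
ee_rot: [-0.0, -0.083, 0.997, 0.0]
ft_force: [-0.1, 0.3, -0.7]
gripper_width: 0.464
```

Run:
```python
from h import *
c=read_camera("scene");cv2.imwrite("pics/scene3.png",cv2.resize(c["pixels"][150:300,190:340,::-1],(600,600),interpolation=cv2.INTER_CUBIC))
```

```text
(no output)
```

View pics/scene3.png

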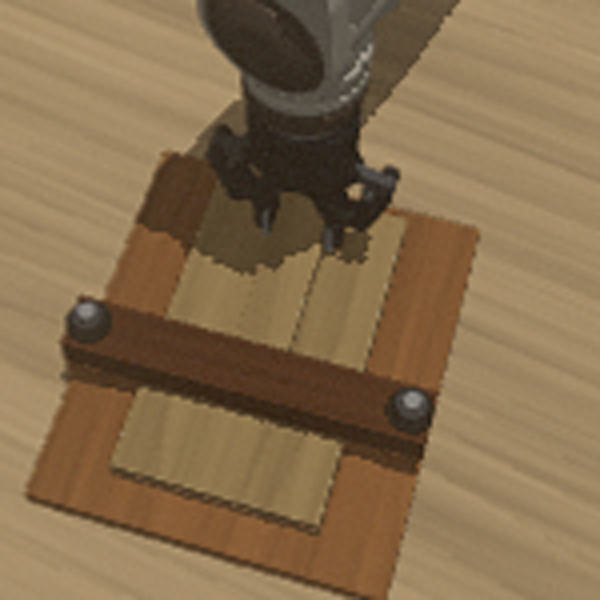

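The wedge tip has gone under the beam near mid-span, square to it, with its right side running from px (320,260) to (290,350). I keep pushing in small steps.

Request:
send_rows([
  [-0.2, 0, 0, 0, 0, 0, -1],
  [-0.1, 0, 0, 0, 0, 0, -1],
  [0, 0, 0, 0, 0, 0, -1],
  [0, 0, 0, 0, 0, 0, -1],
  [0, 0, 0, 0, 0, 0, -1],
])

```text
time_s: 16.55
ee_pos: [501.8, -59.2, 44.8]
ee_rot: [-0.0, -0.083, 0.997, 0.0]
ft_force: [-0.7, 0.7, -1.2]
gripper_width: 0.458
```

Request:
send_rows([
  [-0.1, 0, 0, 0, 0, 0, -1],
  [-0.1, 0, 0, 0, 0, 0, -1],
  [0, 0, 0, 0, 0, 0, -1],
  [0, 0, 0, 0, 0, 0, -1],
  [0, 0, 0, 0, 0, 0, -1],
])

```text
time_s: 17.05
ee_pos: [503.8, -58.9, 44.8]
ee_rot: [-0.0, -0.083, 0.997, -0.0]
ft_force: [-0.1, -1.2, -0.5]
gripper_width: 0.463
```

Request:
send_rows([
  [-0.1, 0, 0, 0, 0, 0, -1],
  [-0.1, 0, 0, 0, 0, 0, -1],
  [0, 0, 0, 0, 0, 0, -1],
  [0, 0, 0, 0, 0, 0, -1],
  [0, 0, 0, 0, 0, 0, -1],
])

```text
time_s: 17.55
ee_pos: [505.8, -58.5, 44.8]
ee_rot: [0.0, -0.083, 0.997, -0.0]
ft_force: [0.7, 0.6, -0.6]
gripper_width: 0.464
```

Request:
send_rows([
  [-0.1, 0, 0, 0, 0, 0, -1],
  [-0.1, 0, 0, 0, 0, 0, -1],
  [0, 0, 0, 0, 0, 0, -1],
  [0, 0, 0, 0, 0, 0, -1],
  [0, 0, 0, 0, 0, 0, -1],
])

```text
time_s: 18.05
ee_pos: [507.8, -58.2, 44.8]
ee_rot: [0.0, -0.083, 0.997, -0.0]
ft_force: [0.6, 0.2, 0.2]
gripper_width: 0.463
```

Request:
send_rows([
  [-0.1, 0, 0, 0, 0, 0, -1],
  [-0.1, 0, 0, 0, 0, 0, -1],
  [0, 0, 0, 0, 0, 0, -1],
  [0, 0, 0, 0, 0, 0, -1],
  [0, 0, 0, 0, 0, 0, -1],
])

```text
time_s: 18.55
ee_pos: [509.6, -57.8, 44.7]
ee_rot: [-0.0, -0.083, 0.997, 0.0]
ft_force: [-0.6, -0.0, -1.7]
gripper_width: 0.462
```

Request:
send_rows([
  [-0.1, 0, 0, 0, 0, 0, -1],
  [-0.1, 0, 0, 0, 0, 0, -1],
  [0, 0, 0, 0, 0, 0, -1],
  [0, 0, 0, 0, 0, 0, -1],
  [0, 0, 0, 0, 0, 0, -1],
])

```text
time_s: 19.05
ee_pos: [511.0, -57.6, 44.6]
ee_rot: [-0.001, -0.083, 0.997, -0.0]
ft_force: [-6.3, -0.2, -0.5]
gripper_width: 0.465
```

Request:
send_rows([
  [-0.1, 0, 0, 0, 0, 0, -1],
  [-0.1, 0, 0, 0, 0, 0, -1],
  [0, 0, 0, 0, 0, 0, -1],
  [0, 0, 0, 0, 0, 0, -1],
  [0, 0, 0, 0, 0, 0, -1],
])

```text
time_s: 19.55
ee_pos: [512.0, -57.4, 44.5]
ee_rot: [-0.002, -0.083, 0.997, -0.0]
ft_force: [-10.1, -1.2, 3.4]
gripper_width: 0.463
```

First jam contact: 10 N with the tip about 44 mm under the beam. I'll release, move behind the heel, close the fingers and give the final push with them.

Request:
send_rows([
  [0, 0, 0, 0, 0, 0, 0.5],
  [0, 0, 0, 0, 0, 0, 0.5],
  [0, 0, 0, 0, 0, 0, 0.5],
  [0, 0, -2, 0, 0, 0, 0.5],
  [0, 0, -2.5, 0, 0, 0, 0.5],
])

```text
time_s: 20.05
ee_pos: [513.2, -57.0, 89.4]
ee_rot: [-0.001, -0.083, 0.997, 0.0]
ft_force: [0.9, -0.4, -0.5]
gripper_width: 0.752
```

Request:
send_rows([
  [2.3, 0, 0, 0, 0, 0, -1],
  [2.3, 0, 0, 0, 0, 0, -1],
  [0, 0, 0, 0, 0, 0, -1],
  [0, 0, 0, 0, 0, 0, -1],
  [0, 0, 0, 0, 0, 0, -1],
])

```text
time_s: 20.55
ee_pos: [469.1, -64.8, 89.9]
ee_rot: [0.0, -0.083, 0.997, -0.0]
ft_force: [0.9, 0.1, -0.2]
gripper_width: -0.002
```

Request:
send_rows([
  [0, 0, 0, 0, 0, 0, -1],
  [0, 0, 2, 0, 0, 0, -1],
  [0, 0, 1.5, 0, 0, 0, -1],
  [0, 0, 0.5, 0, 0, 0, -1],
  [0, 0, 0, 0, 0, 0, -1],
])

```text
time_s: 21.05
ee_pos: [467.8, -64.7, 48.8]
ee_rot: [-0.001, -0.083, 0.997, 0.0]
ft_force: [-0.5, -0.5, 0.1]
gripper_width: 0.0
```

Run:
```python
from h import *
s=read_state();print(s["ee_pos"],s["ft_force"],s["gripper_width"])
c=read_camera("scene");cv2.imwrite("pics/scene4.png",cv2.resize(c["pixels"][150:270,210:330,::-1],(600,600),interpolation=cv2.INTER_CUBIC))
```

```text
[467.78867383 -64.68056726  48.81121019] [-0.49327163 -0.49805038  0.14532986] 0.00017038583284849894
```

View pics/scene4.png

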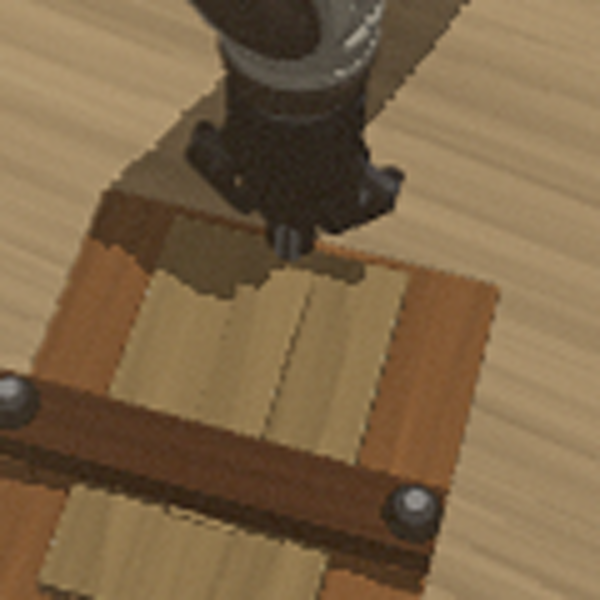

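The wedge stayed put, and the closed fingers are just behind its heel at px (290,245). Now the push.

Request:
send_rows([
  [-0.3, 0, 0, 0, 0, 0, -1],
  [-0.3, 0, 0, 0, 0, 0, -1],
  [-0.2, 0, 0, 0, 0, 0, -1],
  [0, 0, 0, 0, 0, 0, -1],
  [0, 0, 0, 0, 0, 0, -1],
])

```text
time_s: 21.6
ee_pos: [476.3, -63.5, 49.9]
ee_rot: [0.0, -0.083, 0.997, -0.0]
ft_force: [0.1, -0.1, -0.4]
gripper_width: -0.003
```

Request:
send_rows([
  [-0.1, 0, 0, 0, 0, 0, -1],
  [-0.1, 0, 0, 0, 0, 0, -1],
  [0, 0, 0, 0, 0, 0, -1],
  [0, 0, 0, 0, 0, 0, -1],
  [0, 0, 0, 0, 0, 0, -1],
])

```text
time_s: 22.1
ee_pos: [478.1, -63.2, 49.8]
ee_rot: [-0.0, -0.083, 0.997, 0.0]
ft_force: [0.3, -0.6, -0.3]
gripper_width: 0.007
```

Request:
send_rows([
  [-0.1, 0, 0, 0, 0, 0, -1],
  [-0.1, 0, 0, 0, 0, 0, -1],
  [0, 0, 0, 0, 0, 0, -1],
  [0, 0, 0, 0, 0, 0, -1],
  [0, 0, 0, 0, 0, 0, -1],
])

```text
time_s: 22.6
ee_pos: [479.2, -63.0, 49.7]
ee_rot: [-0.001, -0.083, 0.997, -0.0]
ft_force: [-5.5, -1.2, 2.7]
gripper_width: -0.001
```

Request:
send_rows([
  [-0.1, 0, 0, 0, 0, 0, -1],
  [0, 0, 0, 0, 0, 0, -1],
  [0, 0, 0, 0, 0, 0, -1],
  [0, 0, 0, 0, 0, 0, -1],
  [0, 0, 0, 0, 0, 0, -1],
])

```text
time_s: 23.1
ee_pos: [479.3, -63.0, 49.7]
ee_rot: [-0.002, -0.083, 0.997, -0.0]
ft_force: [-10.7, -1.8, 6.3]
gripper_width: 0.0
```

Request:
send_rows([
  [-0.05, 0, -0.05, 0, 0, 0, -1],
  [0, 0, 0, 0, 0, 0, -1],
  [0, 0, 0, 0, 0, 0, -1],
  [0, 0, 0, 0, 0, 0, -1],
  [0, 0, 0, 0, 0, 0, -1],
])

```text
time_s: 23.6
ee_pos: [479.4, -62.9, 49.7]
ee_rot: [-0.002, -0.083, 0.997, -0.0]
ft_force: [-12.0, -1.8, 4.3]
gripper_width: -0.003
```

Request:
send_rows([
  [-0.05, 0, 0, 0, 0, 0, -1],
  [0, 0, 0, 0, 0, 0, -1],
  [0, 0, 0, 0, 0, 0, -1],
  [0, 0, 0, 0, 0, 0, -1],
  [0, 0, 0, 0, 0, 0, -1],
])

```text
time_s: 24.1
ee_pos: [479.5, -62.9, 49.7]
ee_rot: [-0.003, -0.083, 0.997, -0.0]
ft_force: [-14.1, -2.9, 4.5]
gripper_width: 0.001
```

Request:
send_rows([
  [-0.1, 0, -0.03, 0, 0, 0, -1],
  [0, 0, 0, 0, 0, 0, -1],
  [0, 0, 0, 0, 0, 0, -1],
  [0, 0, 0, 0, 0, 0, -1],
  [0, 0, 0, 0, 0, 0, -1],
])

```text
time_s: 24.6
ee_pos: [480.2, -62.7, 49.7]
ee_rot: [-0.003, -0.083, 0.997, -0.0]
ft_force: [-14.1, -3.3, 4.5]
gripper_width: 0.001
```

Request:
send_rows([
  [-0.05, 0, 0, 0, 0, 0, -1],
  [0, 0, 0, 0, 0, 0, -1],
  [0, 0, 0, 0, 0, 0, -1],
  [0, 0, 0, 0, 0, 0, -1],
  [0, 0, 0, 0, 0, 0, -1],
])

```text
time_s: 25.1
ee_pos: [480.3, -62.6, 49.7]
ee_rot: [-0.004, -0.083, 0.997, -0.0]
ft_force: [-16.4, -3.5, 6.3]
gripper_width: 0.003
```

Request:
send_rows([
  [-0.05, 0, -0.02, 0, 0, 0, -1],
  [0, 0, 0, 0, 0, 0, -1],
  [0, 0, 0, 0, 0, 0, -1],
  [0, 0, 0, 0, 0, 0, -1],
  [0, 0, 0, 0, 0, 0, -1],
])

```text
time_s: 25.6
ee_pos: [480.6, -62.6, 49.8]
ee_rot: [-0.004, -0.083, 0.997, -0.0]
ft_force: [-17.2, -3.6, 4.7]
gripper_width: 0.002
```

Request:
send_rows([
  [-0.05, 0, -0.02, 0, 0, 0, -1],
  [0, 0, 0, 0, 0, 0, -1],
  [0, 0, 0, 0, 0, 0, -1],
  [0, 0, 0, 0, 0, 0, -1],
  [0, 0, 0, 0, 0, 0, -1],
])

```text
time_s: 26.1
ee_pos: [480.8, -62.5, 49.8]
ee_rot: [-0.004, -0.083, 0.997, -0.0]
ft_force: [-16.8, -4.0, 3.8]
gripper_width: 0.002
```

Request:
send_rows([
  [-0.1, 0, -0.02, 0, 0, 0, -1],
  [0, 0, 0, 0, 0, 0, -1],
  [0, 0, 0, 0, 0, 0, -1],
  [0, 0, 0, 0, 0, 0, -1],
  [0, 0, 0, 0, 0, 0, -1],
])

```text
time_s: 26.6
ee_pos: [481.4, -62.3, 49.8]
ee_rot: [-0.005, -0.083, 0.997, -0.0]
ft_force: [-18.5, -3.5, 3.6]
gripper_width: 0.002
```

Request:
send_rows([
  [-0.05, 0, 0, 0, 0, 0, -1],
  [0, 0, 0, 0, 0, 0, -1],
  [0, 0, 0, 0, 0, 0, -1],
  [0, 0, 0, 0, 0, 0, -1],
  [0, 0, 0, 0, 0, 0, -1],
])

```text
time_s: 27.1
ee_pos: [481.5, -62.3, 49.8]
ee_rot: [-0.005, -0.083, 0.997, -0.0]
ft_force: [-21.1, -3.7, 6.6]
gripper_width: 0.001
```

The push along the beam axis now reads about 21 N, so I back straight off and up.

Request:
send_rows([
  [0.5, 0, 0, 0, 0, 0, -1],
  [1, 0, 0, 0, 0, 0, -1],
  [1.5, 0, 0, 0, 0, 0, -1],
  [0, 0, 0, 0, 0, 0, -1],
  [0, 0, -3, 0, 0, 0, -1],
])

```text
time_s: 27.6
ee_pos: [454.6, -66.6, 78.6]
ee_rot: [-0.002, -0.083, 0.997, 0.001]
ft_force: [0.6, 0.3, 0.6]
gripper_width: -0.0
```

Request:
send_rows([
  [0, 0, -4, 0, 0, 0, -1],
  [3, 0, -4, 0, 0, 0, -1],
  [4, 0, -4, 0, 0, 0, -1],
  [4, 0, 0, 0, 0, 0, -1],
  [0, 0, 0, 0, 0, 0, -1],
])

```text
time_s: 28.1
ee_pos: [350.7, -84.8, 198.8]
ee_rot: [0.002, -0.083, 0.997, -0.001]
ft_force: [1.7, -0.6, 0.2]
gripper_width: 0.002
```

Run:
```python
from h import *
s=read_state();print(s["time_s"],s["ee_pos"],s["ft_force"])
c=read_camera("scene");cv2.imwrite("pics/scene5.png",cv2.resize(c["pixels"][160:280,200:320,::-1],(600,600),interpolation=cv2.INTER_CUBIC))
cv2.imwrite("pics/scene5full.png",c["pixels"][:,:,::-1])
# predicted heel-top corners and where wedge sides meet beam edge
a=np.radians(9.6);X=np.array([np.cos(a),np.sin(a),0]);Y=np.array([-X[1],X[0],0]);E=np.array([606,-41.5,0])
for x,y,z in((-114,20,64.6),(-114,-20,64.6),(0,20,48),(0,-20,48)):print(x,y,((proj(c,E+x*X+y*Y+[0,0,z])[0]-[200,160]+.5)*5).round())
```

```text
28.1 [350.73969816 -84.75619688 198.76240982] [ 1.67463063 -0.61346387  0.19899287]
-114 20 [361. 228.]
-114 -20 [296. 211.]
0 20 [306. 409.]
0 -20 [239. 391.]
```

View pics/scene5.png

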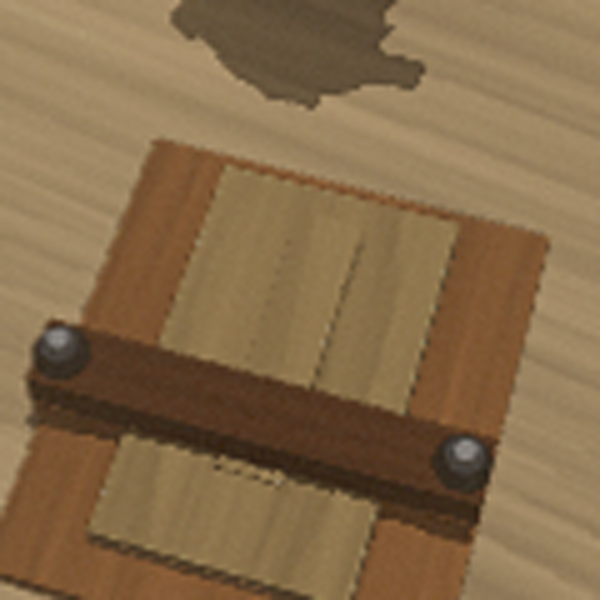

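The wedge lies flat and square under the middle of the beam: its right heel corner is at px (361,235), against a predicted (361,228). A thin strip of the tip shows beyond the beam at about (245,470), and the robot is clear.

```bash
python3 -c "
from bench import *
print(finish_job())"
```

```text
the job is handed in; nothing more can be done
None
```

The big wedge is jammed under the near edge of the beam, about midway between the posts. I handed the job in at about 28 s; no verdict was reported.

**What I did:** I took the smallest of the three look-alike wedges to the right of the press. I laid it flat on the panel, whose top I felt at about 38.6 mm, a gap of about 9.5 mm. I slid it in thin end first until it met about 10 N, let go, and pushed its heel with the closed fingers. The last push read about 21 N along the pushing direction, with about 4–7 N pressing down on the wedge. Then I backed the arm off.

**Last checks:**
- **Wedge:** the final picture shows it square to the beam and not moved by my backing off. The visible heel corner is within 7 px, on a 5× crop, of where it should be. The tip just shows beyond the beam, so it is about 45 mm in.
- **Robot:** the force reading was back to about zero, and the arm was clear.
- **Other things:** the arm never went near the small wedge, mug or brush can, but I did not look at them again at the end.

**What went less well:** while feeling for the panel I sent several steps at once, so the wedge was pressed down on it with about 24 N for roughly half a second. I backed off at once and saw no sign of damage. That was near the 25 N crush limit given for the glue-up.

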